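# Load watch-movement carriers into the sloped magazine in reverse order

## Robot

A 6-joint arm with a two-finger parallel gripper is mounted at the origin on the work surface. World frame = base frame: x ahead of the robot, y to its left, z up, the work surface at z = 0. Lengths are in mm, angles in rad, forces in N, time in s.
With the tool pointing down it reaches from about 275 to 1000 mm from the base axis. Payload 8.4 kg.
Tool frame: the origin (TCP) lies midway between the tips of the shut fingers; the grasp point (between the pads) lies 19 mm behind it; z points along the fingers, y is the direction in which the jaws open and shut (so a half turn about z gives the same grasp; the last joint's range is limited). The gripper opens to 85 mm and grips with 20 to 120 N. Pads are 22 mm wide; open, the fingers measure 114 mm over their backs; the gripper's body (76 mm by 85 mm) begins 54 mm behind the grasp point. The pads swing forward as they close: fully open they stand 13 mm farther back than shut.
Start: joints at [1.166, 0.353, 1.633, -0, 1.155, -0.002], TCP at [244.996, 574.982, 231.281] pointing down, gripper open.
Joint ranges: [-2.63, 2.63], [-0.92, 2.1], [0.06, 2.66], [-1.3, 4.44], [0, 2.69], [-3.02, 3.02]. Speed limits (rad/s): [2.22, 2.22, 2.79, 3.14, 3.14, 3.14].

## Interface

Orientations are given as a unit quaternion [x, y, z, w].
In Python, from rig import arm gives the robot as it stands. The module is installed in compiled form; this text tells all that it offers.
- The arm moves only by the tool play_rows, never from a script. Its argument "series" is text: rows parted by semicolons, each of 7 numbers parted by spaces: the shift along the tool's x, y, z in mm, then the turn, a rotation vector about the tool's x, y, z in rad, then the opening, from 0 (shut) to 1 (fully open). In form: tx ty tz rx ry rz claw; .... A call has 1 to 8 rows; each row shifts and turns the pose as measured when the row begins, along the tool's axes as they then stand; what a row does not reach is not made up. A row lasts 1/8 s, in which the tool goes at most 62.5 mm and 10.7 degrees, less where a joint would pass 70% of its speed; a pose out of reach is approached as far as the arm can. A call with a gripper value outside its range is refused whole. The fingers move at their own pace and stop on an object; "newtons" is the grip in N (left out, the last holds). Time passes only in rows, so rows that do not move let the fingers close. It gives the time, the measured TCP pose, the force and the opening at its end, in the units of the state.
- arm.sense(): the state, without advancing time (a new reading comes with each control period).
- arm.grab_frame(name): name is "side" or "top" or "wrist"; returns (picture, depth): 400x640x3 uint8, red, green, blue; 400x640 float32, mm along the optical axis (not along the pixel's ray), 0 where there is no reading.
- arm.camera_model(name): a dict with "camera_matrix" (3x3 intrinsics, pixels), "R" (3x3) and "t" (3): a world point X has camera coordinates R X + t. Camera axes: x right, y down, z forward; pixel columns grow to the right and rows downward; lengths in mm; the calibration is good to about 2 mm. The wrist camera is an equidistant fisheye: a pixel r from the principal point sees the ray r / f radians off the axis. A picture is of the moment at which its call begins: read the wrist's pose just before it. camera_model takes no time and is no camera call; for the wrist camera it gives the pose at the moment of the call.
- arm.close_job(): hands the job in, once; it reports no verdict.
Trained networks look in the newest picture that a camera, given by its name, has taken for a name from the list of things; names that differ only in an ending like _2 or _b are one class to them, and where a whole thing is asked for, a point or a joint stands for the part that bears it (a point fixed in the world has none). Each returns a list of dicts, best first, with "confidence" (0 to 1); they miss things now and then, are a little off and sometimes report something else, mostly with a low value. They report only what shows in the picture. A call takes as long as a camera call. They do not tell look-alikes from the thing itself.
- arm.boxes_of(camera, thing): "uv" ([column, row] in pixels, amid what is visible of it).
- arm.outline_of(camera, thing): "region" (400x640 bool, what is visible of it) and "uv" ([column, row] in pixels, amid what is visible of it).
The state is a dict: "t": time; "joint_pos": joint angles; "dq": joint speeds; "tau": joint torques, N m; "eef_pos": TCP position; "ee_rot": TCP orientation; "ft_force": force on the tool from outside, world axes, zero at the start; "torque": the same for the moment, N m; "finger_gap": finger opening in mm.
Only numpy, scipy, OpenCV 4.12 (cv2) and the standard library are available. Lean on these libraries where they do the work, as an engineer would, in place of code of your own. Each camera call takes 0.05 s, during which the arm holds its last target. There are 200 camera calls.

## Task

Load the four watch-movement carriers from the flat tray into the sloped magazine of the test machine, one per lane and in reverse order: the carrier at the left end of the tray goes into the right-end lane, the next one into the lane beside it, and so on (left and right as seen from the robot). Leave each one standing on the slope with its foot down against the bottom lip, and never tip one over; the coloured markers before the tray show each carrier's first nest and stay where they are.

Things in the scene. Friction and masses are not known exactly. Their poses are not given: they have to be found in the camera images.
- red_center (a point): Centre (half-way up) of the red carrier: loose turned-aluminium holder, watch movement on top, 46 mm tall, about 130 g. Foot flange 46 mm diameter, 8 mm thick; above it a plain cylinder 36 mm in diameter (grip this), whose top 12 mm and rim are red. Origin 23 mm above the underside, z up its axis; round, so turn about z is free. Starts standing in a nest of the tray.
- yellow_center (a point): Centre (half-way up) of the yellow carrier: loose turned-aluminium holder, watch movement on top, 46 mm tall, about 130 g. Foot flange 46 mm diameter, 8 mm thick; above it a plain cylinder 36 mm in diameter (grip this), whose top 12 mm and rim are yellow. Origin 23 mm above the underside, z up its axis; round, so turn about z is free. Starts standing in a nest of the tray.
- green_center (a point): Centre (half-way up) of the green carrier: loose turned-aluminium holder, watch movement on top, 46 mm tall, about 130 g. Foot flange 46 mm diameter, 8 mm thick; above it a plain cylinder 36 mm in diameter (grip this), whose top 12 mm and rim are green. Origin 23 mm above the underside, z up its axis; round, so turn about z is free. Starts standing in a nest of the tray.
- blue_center (a point): Centre (half-way up) of the blue carrier: loose turned-aluminium holder, watch movement on top, 46 mm tall, about 130 g. Foot flange 46 mm diameter, 8 mm thick; above it a plain cylinder 36 mm in diameter (grip this), whose top 12 mm and rim are blue. Origin 23 mm above the underside, z up its axis; round, so turn about z is free. Starts standing in a nest of the tray.
- mark_red: The red nest marker: a red flat plate 16 x 30 mm, 6 mm high, fixed on the table 52 mm to the robot's side of the nest that the red carrier starts in, and staying there. Origin at the centre of its underside; axes parallel to the tray's.
- mark_yellow: The yellow nest marker: a yellow flat plate 16 x 30 mm, 6 mm high, fixed on the table 52 mm to the robot's side of the nest that the yellow carrier starts in, and staying there. Origin at the centre of its underside; axes parallel to the tray's.
- mark_green: The green nest marker: a green flat plate 16 x 30 mm, 6 mm high, fixed on the table 52 mm to the robot's side of the nest that the green carrier starts in, and staying there. Origin at the centre of its underside; axes parallel to the tray's.
- mark_blue: The blue nest marker: a blue flat plate 16 x 30 mm, 6 mm high, fixed on the table 52 mm to the robot's side of the nest that the blue carrier starts in, and staying there. Origin at the centre of its underside; axes parallel to the tray's.
- tray: Grey flat tray with four nests in a row, 66 mm (x) x 294 mm (y), fixed. Origin at the centre of its underside; its y runs along the row (to the left as seen from the robot), x away from the robot. Nest centres at x = 0, y = +108, +36, -36, -108 mm; nest floor 5 mm and walls and partitions 14 mm above the table.
- magazine: Fixed sloped magazine, 294 x 80 mm; origin under its centre, on the table; x away from robot, y left along row. Slick white surface rises 18 deg to +x, 25 mm above origin. Lanes at y = 108, 36, -36, -108 mm, 66 wide between 6 mm ribs 8 high. Low end: lip 10 high, inner face 30 mm down the slope from origin. Carriers slide down to it unaided; their centre is at x = -14, z = 45, leaning 18 deg.
Not all that is in view belongs to the job. What is shaped like the part that bears red_center but purple is not meant.

How it is judged:
By the outcome, as a careful person would: the job done as asked, in the order asked, and still so for the second after the job is handed in, with the robot touching nothing.
It also fails if it takes over 83 s, if anything falls off the work surface, if the arm or the gripper's body presses on something with over 40 N, if the wrist force passes 120 N, or if a joint passes its speed limit or range.

## Working session

There is one attempt and no reset: what is moved stays moved. The work goes in short steps, Python scripts to look and compute and a tool call to move; the robot and the scene stay as the last step left them, time stands still between calls to the robot, and variables do not carry over. Pictures are saved under pics/ and viewed, about 12 in all and at most 16, crops included, and the job is handed in when it is done.

Besides the shell and the picture viewer there is one more tool, called after "Request:" as name(argument=value, ...), one argument or row to a line, values as JSON. play_rows: Moves the arm, as the interface text tells. Its arguments: {"type":"object","properties":{"series":{"type":"string"},"newtons":{"type":"number"}},"required":["series"]}

```bash
mkdir -p pics; cat > h.py <<'E'
from rig import arm
import numpy as np, cv2
from scipy.spatial.transform import Rotation as Ro
np.set_printoptions(precision=1,suppress=True)
def grab(n,save=None):
    p,d=arm.grab_frame(n)
    if save: cv2.imwrite(f'pics/{save}.png',p[:,:,::-1])
    return p,d
def world(n,uv,depth):
    m=arm.camera_model(n);K=np.array(m['camera_matrix']);R=np.array(m['R']);t=np.array(m['t'])
    uv=np.atleast_2d(uv).astype(float)
    r=np.c_[(uv[:,0]-K[0,2])/K[0,0],(uv[:,1]-K[1,2])/K[1,1],np.ones(len(uv))]*np.atleast_1d(depth)[:,None]
    return (r-t)@R
def cloud(n,d,mask):
    v,u=np.nonzero(mask&(d>0)); return world(n,np.c_[u,v],d[v,u])
E
python3 - <<'E'
from h import *
s=arm.sense();print(s)
for n in('top','side'):
    p,d=grab(n,n+'0'); m=arm.camera_model(n)
    print(n,m)
    for th in ['red_center','yellow_center','green_center','blue_center','mark_red','mark_yellow','mark_green','mark_blue','tray','magazine']:
        for o in arm.outline_of(n,th):
            c=cloud(n,d,o['region'])
            print(th,round(o['confidence'],2),o['uv'],np.median(c,0) if len(c) else None,np.percentile(c,98,axis=0) if len(c) else None)
E
```

```text
{'t': 0.0, 'joint_pos': array([ 1.2,  0.4,  1.6,  0. ,  1.2, -0. ]), 'dq': array([ 0., -0.,  0., -0.,  0.,  0.]), 'tau': array([ -0. , -60.5, -34.2,  -0. ,   0. ,   0. ]), 'eef_pos': array([244.8, 574.5, 230.6]), 'ee_rot': array([ 0.2,  1. , -0. , -0. ]), 'ft_force': array([-0.2,  1.1,  0. ]), 'torque': array([ 0. , -0.1, -0. ]), 'finger_gap': 85.31498364798689}
top {'camera_matrix': array([[436.4,   0. , 322.3],
       [  0. , 436.4, 205.9],
       [  0. ,   0. ,   1. ]]), 'R': array([[-0. , -1. ,  0. ],
       [-1. ,  0. , -0.2],
       [ 0.2, -0. , -1. ]]), 't': array([ 33.2, 516.1, 696.7])}
red_center 0.91 [311.1, 246.5] [449.7  46.3  51.4] [469.   66.8  55.1]
red_center 0.69 [234.4, 303.9] [354.1 171.3  45.9] [374.5 192.   49.2]
yellow_center 0.88 [268.1, 241.6] [457.7 114.9  51.1] [477.4 134.5  54.8]
green_center 0.95 [229.4, 239.7] [465.7 185.1  50.9] [486.5 206.5  54.7]
green_center 0.64 [348.9, 249.0] [443.  -22.   51.7] [460.8  -4.6  55. ]
green_center 0.43 [266.6, 270.2] [410.2 124.3   6.3] [417.5 138.8   9.4]
blue_center 0.86 [349.6, 247.4] [443.1 -22.7  51.3] [464.4  -4.
[... 945 characters left out ...]
reen_center 0.65 [306.1, 292.0] [464.5 202.1  42.3] [487.7 214.5  53.6]
blue_center 0.71 [366.2, 203.5] [442.5  -9.7  37. ] [462.2   0.   53.2]
mark_red 0.64 [376.5, 247.9] [401.   56.8   6.2] [409.4  70.1   7.8]
mark_yellow 0.43 [355.2, 281.3] [409.3 128.7   6.5] [417.5 141.6   8.2]
mark_yellow 0.31 [331.2, 277.3] [446.3 141.    6.9] [500.7 232.8  16.1]
mark_green 0.75 [337.5, 312.6] [416.6 199.2   6.4] [424.7 213.2   8.3]
mark_blue 0.66 [388.9, 223.0] [394.1 -13.9   6.3] [401.9  -1.3   7.9]
tray 0.59 [329.3, 276.2] [447.2 140.5   6.9] [501.8 232.9  16.1]
magazine 0.89 [260.1, 198.9] [641.5  37.9  26.3] [680.5 152.9  41.6]
magazine 0.71 [338.1, 315.8] [416.3 200.6   6.3] [424.8 213.2   8.2]
```

```bash
python3 - <<'E'
import cv2
a=cv2.imread('pics/top0.png')[60:340,140:480]
cv2.imwrite('pics/top0c.png',cv2.resize(a,(680,560)))
b=cv2.imread('pics/side0.png')[100:360,180:460]
cv2.imwrite('pics/side0c.png',cv2.resize(b,(560,520)))
E
```

```text
(no output)
```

View pics/top0c.png

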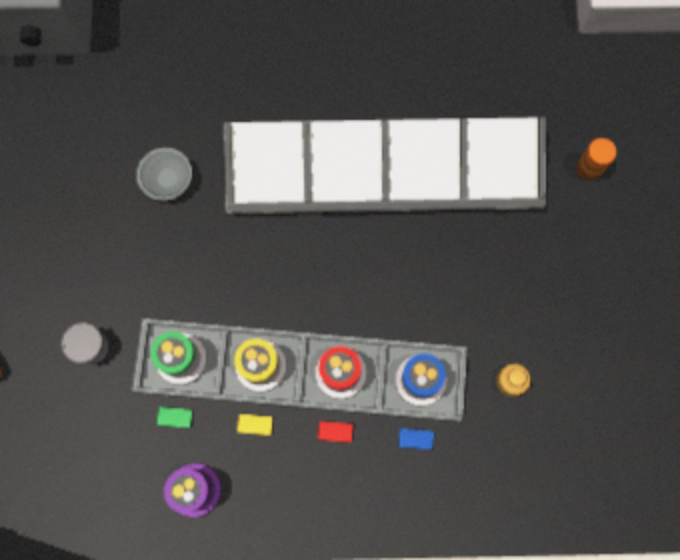

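View pics/side0c.png

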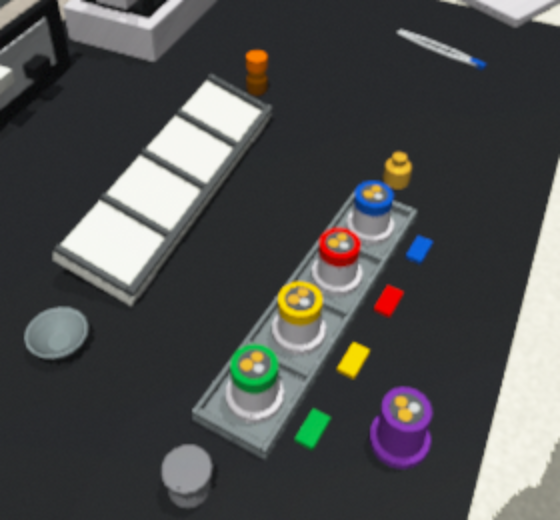

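Left to right the carriers are green, yellow, red and blue (top crop 175,352; 257,360; 340,368; 425,375), with their matching markers below. The purple one at (190,490) is the decoy and stays put. The magazine's white slope is above, spanning crop x 232–545. Next I'll measure accurately.

```bash
cat > meas.py <<'E'
from h import *
def measure(n,d,p,names=('green','yellow','red','blue')):
    out={}
    for c in names:
        os=[o for o in arm.outline_of(n,c+'_center')]
        if not os: continue
        o=os[0]; C=cloud(n,d,o['region']); 
        T=C[C[:,2]>np.percentile(C[:,2],95)-3.5]
        (cx,cy),r=cv2.minEnclosingCircle(T[:,:2].astype(np.float32))
        out[c]=(cx,cy,np.median(T[:,2]),r)
    return out
E
python3 - <<'E'
from meas import *
for n in('top','side'):
    p,d=grab(n)
    for c,v in measure(n,d,p).items(): print(n,c,np.array(v))
    M=[]
    for c in('green','yellow','red','blue'):
        for o in arm.outline_of(n,'mark_'+c)[:1]:
            C=cloud(n,d,o['region']);C=C[(C[:,2]>3.5)&(C[:,2]<10)]
            (a,b),s,th=cv2.minAreaRect(C[:,:2].astype(np.float32)); print('mark',c,a,b,s,th)
    o=arm.outline_of(n,'magazine')[0]
    w=(p.min(2)>150)
    A=cloud(n,d,w);ok=(A[:,0]>580)&(A[:,0]<720)&(abs(A[:,1]-10)<180)&(A[:,2]<60)&(A[:,2]>3);A=A[ok]
    co=np.linalg.lstsq(np.c_[A[:,:2],np.ones(len(A))],A[:,2],rcond=None)[0]
    nrm=np.r_[-co[:2],1];nrm/=np.linalg.norm(nrm)
    print('mag',cv2.minAreaRect(A[:,:2].astype(np.float32)),'nrm',np.round(nrm,3),np.degrees(np.arccos(nrm[2])),'coef',np.round(co,3),np.median(A,0))
    B=cloud(n,d,o['region']);B=B[(B[:,0]>570)&(B[:,0]<720)]
    print('whole',cv2.minAreaRect(B[:,:2].astype(np.float32)),B.min(0),B.max(0))
    o=arm.outline_of(n,'tray')[0];B=cloud(n,d,o['region']);B=B[(B[:,2]>11)&(B[:,2]<18)];print('tray',cv2.minAreaRect(B[:,:2].astype(np.float32)),np.median(B[:,2]))
    T=cloud(n,d,np.ones(d.shape,bool));T=T[(T[:,0]>500)&(T[:,0]<580)&(abs(T[:,1])<100)];print('table z',np.median(T[:,2]))
E
```

```text
top green [468.7 189.9  52.3  18.1]
top yellow [461.2 118.5  52.4  18.1]
top red [453.7  47.   52.4  17.9]
top blue [446.1 -24.5  52.6  17.9]
mark green 417.12738037109375 195.47915649414062 (29.851579666137695, 15.90680980682373) 84.72675323486328
mark yellow 409.3673095703125 124.47015380859375 (30.354007720947266, 17.2973690032959) 79.7691421508789
mark red 402.18927001953125 52.4100227355957 (29.83142852783203, 16.022241592407227) 83.73094177246094
mark blue 394.4325256347656 -19.382415771484375 (28.9571533203125, 15.442638397216797) 81.85609436035156
mag ((645.6183471679688, 3.452667236328125), (75.76597595214844, 282.3209533691406), 0.03553009033203125) nrm [-0.3  0.   1. ] 17.06655543099746 coef [   0.3   -0.  -170.3] [647.4   7.3  28.3]
whole ((642.7528686523438, 3.5157623291015625), (81.26546478271484, 293.4764404296875), 0.15878739953041077) [ 602.2 -143.2   -1.6] [683.5 150.2  48.8]
tray ((457.7823486328125, 82.70097351074219), (293.9207763671875, 66.52783966064453), 83.9386978149414) 14.649413858068261
table z 1.7311537539393638
side green [394.  -15.4   6.1  14.8]
side y
[... 213 characters left out ...]
yellow 408.8760986328125 126.81877899169922 (30.528409957885742, 16.90418243408203) 82.50379943847656
mark blue 394.14080810546875 -15.576306343078613 (29.28023338317871, 14.742605209350586) 85.31897735595703
mag ((644.6404418945312, 8.68072509765625), (75.56602478027344, 288.99359130859375), 0.22734205424785614) nrm [-0.3 -0.   1. ] 16.48905088386742 coef [   0.3    0.  -163.8] [646.8  33.8  27.4]
whole ((656.0006713867188, -20.045928955078125), (108.2692642211914, 348.836669921875), 0.17588366568088531) [ 601.4 -194.4   -2.3] [710.  154.3  46.4]
tray ((456.9869079589844, 85.89692687988281), (294.3910217285156, 66.47830963134766), 83.861572265625) 14.08703443615468
table z 1.020067821037721
```

```bash
cat > plan.py <<'E'
import sys
from h import *
Y=np.array
c,s=np.cos(np.radians(18)),np.sin(np.radians(18))
tx=Y([.9944,-.1056,0]);ty=Y([.1056,.9944,0])
A=np.c_[ty,tx,[0,0,-1]];B=np.c_[[0,1,0],[c,0,s],[s,0,-c]]
NEST=dict(g=108,y=36,r=-36,b=-108)
TC=Y([457.3,84.2,0]);MO=Y([642.6,5.0,25])
def tgt(w,h):   # w like 'tg' nest / 'mg' magazine; h: TCP height above the seated grip pose
    if w[0]=='t': return TC+NEST[w[1]]*ty+Y([0,0,18.+h]),A
    return MO+Y([0,-NEST[w[1]],0])+Y([c,0,s])*-6+Y([-s,0,c])*(13+h),B
if __name__=='__main__':
    st=arm.sense();p=st['eef_pos'];R=Ro.from_quat(st['ee_rot']).as_matrix()
    print('t',st['t'],'p',p,'gap',st['finger_gap'],'F',st['ft_force'])
    for a in sys.argv[1:]:  # w:h:n
        w,h,n=a.split(':');n=int(n);q,Q=tgt(w,float(h))
        rv=Ro.from_matrix(R.T@Q).as_rotvec();cur=R
        print(a,q,'tool-frame d',R.T@(q-p),'rv',np.round(rv,3))
        for i in range(n):
            print(' ',np.round(cur.T@(q-p)/n,1),np.round(rv/n,3)); cur=cur@Ro.from_rotvec(rv/n).as_matrix()
        p,R=q,Q
E
python3 plan.py tg:75:12
```

```text
t 2.2 p [245.  575.  231.3] gap 85.52907349146582 F [-0.5 -0.8  0.4]
tg:75:12 [468.7 191.6  93. ] tool-frame d [-356.1 -265.   138.3] rv [0.  0.  1.3]
  [-29.7 -22.1  11.5] [0.  0.  0.1]
  [-31.8 -18.8  11.5] [0.  0.  0.1]
  [-33.7 -15.3  11.5] [0.  0.  0.1]
  [-35.1 -11.7  11.5] [0.  0.  0.1]
  [-36.1  -7.9  11.5] [0.  0.  0.1]
  [-36.8  -4.   11.5] [0.  0.  0.1]
  [-37.   -0.1  11.5] [0.  0.  0.1]
  [-36.8   3.8  11.5] [0.  0.  0.1]
  [-36.2   7.7  11.5] [0.  0.  0.1]
  [-35.2  11.5  11.5] [0.  0.  0.1]
  [-33.7  15.1  11.5] [0.  0.  0.1]
  [-32.   18.6  11.5] [0.  0.  0.1]
```

```bash
sed -i 's/np.round(rv,3))/rv.round(3).tolist())/; s/np.round(rv\/n,3))/(rv\/n).round(4).tolist())/' plan.py; python3 plan.py tg:75:12 | head -2
```

```text
t 2.2 p [245.  575.  231.3] gap 85.52907349146582 F [-0.5 -0.8  0.4]
tg:75:12 [468.7 191.6  93. ] tool-frame d [-356.1 -265.   138.3] rv [0.0, 0.0, 1.274]
```

Request:
play_rows(
  series="-30 -22 8 0 0 0.106 1;-32 -19 8 0 0 0.106 1;-34 -15 8 0 0 0.106 1;-35 -12 8 0 0 0.106 1;-36 -8 8 0 0 0.106 1;-37 -4 8 0 0 0.106 1",
  newtons=40,
)

```text
t: 2.95
eef_pos: [358.6, 379.6, 182.7]
ee_rot: [0.503, 0.864, 0.002, -0.0]
ft_force: [0.7, 0.4, -0.6]
finger_gap: 85.6
```

```bash
python3 plan.py tg:75:7
```

```text
t 2.95 p [358.6 379.6 182.7] gap 85.55941647590056 F [ 0.7  0.4 -0.6]
tg:75:7 [468.7 191.6  93. ] tool-frame d [-218.1    2.6   89.2] rv [0.003, -0.003, 0.622]
  [-31.2   0.4  12.7] [0.0004, -0.0004, 0.0889]
  [-31.    3.1  12.8] [0.0004, -0.0004, 0.0889]
  [-30.6   5.9  12.8] [0.0004, -0.0004, 0.0889]
  [-29.9   8.6  12.8] [0.0004, -0.0004, 0.0889]
  [-29.   11.2  12.8] [0.0004, -0.0004, 0.0889]
  [-27.9  13.8  12.8] [0.0004, -0.0004, 0.0889]
  [-26.6  16.2  12.8] [0.0004, -0.0004, 0.0889]
```

Request:
play_rows(
  series="-32 0.5 13 0 0 0.091 1;-32 3 13 0 0 0.091 1;-31 6 13 0 0 0.091 1;-30 9 13 0 0 0.091 1;-30 11 13 0 0 0.091 1;-29 14 13 0 0 0.091 1;-27 16 13 0 0 0.091 1;0 0 0 0 0 0 1",
)

```text
t: 3.95
eef_pos: [472.4, 178.0, 89.4]
ee_rot: [0.757, 0.654, 0.004, -0.0]
ft_force: [-0.7, 0.2, 0.7]
finger_gap: 85.7
```

```bash
python3 plan.py tg:75:1 tg:0:1; python3 - <<'E'
from meas import *
p,d=grab('top','top1');grab('wrist','w1')
for c,v in measure('top',d,p).items(): print(c,np.array(v))
a=cv2.imread('pics/w1.png');b=p[60:340,140:480,::-1]
cv2.imwrite('pics/m1.png',np.hstack([cv2.resize(a,(400,250)),cv2.resize(b,(304,250))]))
E
```

```text
t 3.95 p [472.4 178.   89.4] gap 85.69231002136294 F [-0.7  0.2  0.7]
tg:75:1 [468.7 191.6  93. ] tool-frame d [13.  -5.6 -3.5] rv [0.004, -0.006, -0.04]
  [13.  -5.6 -3.5] [0.0043, -0.006, -0.04]
tg:0:1 [468.7 191.6  18. ] tool-frame d [ 0.  0. 75.] rv [0.0, 0.0, 0.0]
  [ 0.  0. 75.] [0.0, 0.0, 0.0]
yellow [665.2   3.7  38.4 146.7]
red [453.6  47.1  52.5  17.9]
blue [446.1 -24.6  52.3  18.1]
```

View pics/w1.png

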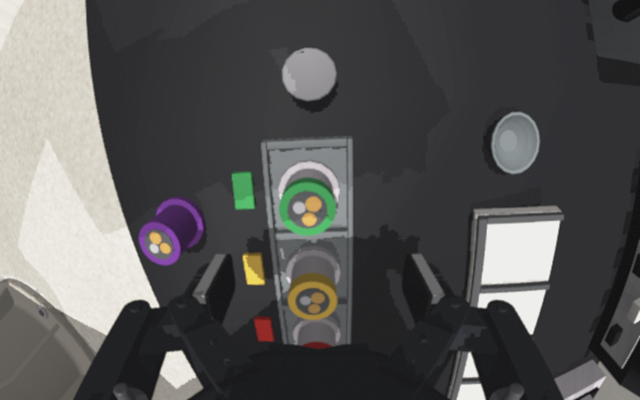

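The wrist view shows green at (308,208) and yellow at (312,298), aligned with the jaw line, with purple off to the side at (163,245). I'll use it to resolve the 3 mm y disagreement between the two fixed cameras.

```bash
cat >> h.py <<'E'
def wray(uv,z,m=None):
    m=m or arm.camera_model('wrist');K=np.array(m['camera_matrix']);R=np.array(m['R']);t=np.array(m['t'])
    v=(np.array(uv)-K[:2,2])/[K[0,0],K[1,1]];r=np.hypot(*v);d=np.r_[v/r*np.sin(r),np.cos(r)]
    o=-R.T@t;w=R.T@d;return o+w*(z-o[2])/w[2]
E
python3 - <<'E'
from h import *
p,d=grab('wrist')
h=cv2.cvtColor(p,cv2.COLOR_RGB2HSV)
def ring(lo,hi,box,z):
    x0,y0,x1,y1=box;m=cv2.inRange(h,lo,hi);k=np.zeros_like(m);k[y0:y1,x0:x1]=m[y0:y1,x0:x1]
    v,u=np.nonzero(k)
    P=np.array([wray((a,b),z) for a,b in zip(u,v)],np.float32)[:,:2]
    return cv2.minEnclosingCircle(P) if z>10 else cv2.minAreaRect(P)
print('green',ring((45,120,60),(85,255,255),(270,170,345,245),51))
print('mark g',ring((45,120,60),(85,255,255),(225,160,258,215),6))
# magazine lane edges on table/white
w=cv2.inRange(h,(0,0,190),(180,40,255));print([np.round(wray(q,28),1) for q in ((484,219),(558,217),(552,287),(480,297))])
print(wray((262,143),14),wray((352,138),14))
E
```

```text
Traceback (most recent call last):
cv2.error: OpenCV(4.12.0) /io/opencv/modules/imgproc/src/shapedescr.cpp:201: error: (-215:Assertion failed) count >= 0 && (depth == CV_32F || depth == CV_32S) in function 'minEnclosingCircle'
```

Request:
play_rows(
  series="13 -5.6 0 0 0 -0.04 1;0 0 0 0 0 0 1",
)

```text
t: 4.55
eef_pos: [468.0, 195.9, 91.1]
ee_rot: [0.74, 0.672, 0.005, -0.0]
ft_force: [0.1, -0.1, 0.6]
finger_gap: 85.2
```

```bash
cat > ring.py <<'E'
from h import *
p,d=grab('wrist')
h=cv2.cvtColor(p,cv2.COLOR_RGB2HSV)
m=cv2.inRange(h,(45,120,60),(85,255,255))
n,L,S,C=cv2.connectedComponentsWithStats(m)
for i in range(1,n):
    if S[i,4]<60: continue
    v,u=np.nonzero(L==i)
    for z in (51,6):
        P=np.array([wray((a,b),z)[:2] for a,b in zip(u,v)]).astype(np.float32).copy()
        print(C[i],z,cv2.minEnclosingCircle(P) if z>10 else cv2.minAreaRect(P))
E
python3 ring.py; python3 plan.py tg:75:1
```

```text
[252.3 205.8] 51 ((427.876220703125, 213.57000732421875), 13.172021865844727)
[252.3 205.8] 6 ((416.4077453613281, 198.12367248535156), (30.633216857910156, 16.430471420288086), 83.4703140258789)
[317.  225.7] 51 ((467.5523376464844, 193.6597442626953), 19.178489685058594)
t 4.6 p [468.  195.5  91. ] gap 85.55436971665628 F [-0.2 -0.8 -0.3]
tg:75:1 [468.7 191.6  93. ] tool-frame d [-3.8  1.1 -2. ] rv [0.007, -0.007, 0.008]
  [-3.8  1.1 -2. ] [0.0067, -0.0074, 0.0082]Traceback (most recent call last):
  File "ring.py", line 10, in <module>
    P=np.array([wray((a,b),z)[:2] for a,b in zip(u,v)]).astype(np.float32).copy()
                ~~~~^^^^^^^^^
  File "h.py", line 17, in wray
    m=m or arm.camera_model('wrist');K=np.array(m['camera_matrix']);R=np.array(m['R']);t=np.array(m['t'])
           ~~~~~~~~~~~~~~~~^^^^^^^^^
ValueError: time passes only in moves, steps and waits
```

```bash
sed -i 's/TC=.*;MO=.*/TC=Y([457.0,85.2,0]);MO=Y([642.5,5.6,25])/' plan.py; python3 plan.py tg:75:1
```

```text
t 4.6 p [468.  195.5  91. ] gap 85.55436971665628 F [-0.2 -0.8 -0.3]
tg:75:1 [468.4 192.6  93. ] tool-frame d [-2.8  0.7 -2. ] rv [0.007, -0.007, 0.008]
  [-2.8  0.7 -2. ] [0.0067, -0.0074, 0.0082]
```

Request:
play_rows(
  series="-2.8 0.5 20 0.006 -0.006 0 1;0 0 20 0 0 0 1;0 0 15 0 0 0 1;0 0 8 0 0 0 1;0 0 0 0 0 0 1;0 0 0 0 0 0 1",
)

```text
t: 5.35
eef_pos: [467.8, 192.0, 22.8]
ee_rot: [0.741, 0.672, -0.001, -0.0]
ft_force: [-0.1, 0.3, 0.7]
finger_gap: 85.5
```

```bash
python3 plan.py tg:0:1
```

```text
t 5.35 p [467.8 192.   22.8] gap 85.51360529100035 F [-0.1  0.3  0.7]
tg:0:1 [468.4 192.6  18. ] tool-frame d [0.7 0.5 4.8] rv [-0.001, 0.0, 0.008]
  [0.7 0.5 4.8] [-0.0015, 0.0004, 0.0083]
```

Request:
play_rows(
  series="0.7 0.5 5 0 0 0.008 1;0 0 0 0 0 0 1;0 0 0 0 0 0 0.2;0 0 0 0 0 0 0.2;0 0 0 0 0 0 0.2;0 0 0 0 0 0 0.2;0 0 0 0 0 0 0.2",
  newtons=40,
)

```text
t: 6.22
eef_pos: [469.3, 193.1, 19.0]
ee_rot: [0.744, 0.669, 0.001, 0.0]
ft_force: [0.5, 0.2, -0.6]
finger_gap: 35.0
```

```bash
python3 plan.py tg:70:5 mg:50:8; python3 - <<'E'
from h import *
grab('side','s2')
a=cv2.imread('pics/s2.png')[100:360,180:460]
cv2.imwrite('pics/s2c.png',cv2.resize(a,(560,520)))
E
```

```text
t 6.225 p [469.3 193.1  19. ] gap 34.968792657349155 F [ 0.5  0.2 -0.6]
tg:70:5 [468.4 192.6  88. ] tool-frame d [ -0.5  -0.8 -69. ] rv [0.001, -0.001, -0.0]
  [ -0.1  -0.2 -13.8] [0.0002, -0.0002, -0.0]
  [ -0.1  -0.2 -13.8] [0.0002, -0.0002, -0.0]
  [ -0.1  -0.2 -13.8] [0.0002, -0.0002, -0.0]
  [ -0.1  -0.2 -13.8] [0.0002, -0.0002, -0.0]
  [ -0.1  -0.2 -13.8] [0.0002, -0.0002, -0.0]
mg:50:8 [ 617.3 -102.4   83.1] tool-frame d [-277.6  179.2    4.9] rv [-0.314, 0.017, -0.105]
  [-34.7  22.4   0.6] [-0.0392, 0.0021, -0.0131]
  [-35.   21.9   1.4] [-0.0392, 0.0021, -0.0131]
  [-35.3  21.4   2.2] [-0.0392, 0.0021, -0.0131]
  [-35.6  20.8   2.9] [-0.0392, 0.0021, -0.0131]
  [-35.8  20.2   3.7] [-0.0392, 0.0021, -0.0131]
  [-36.1  19.6   4.4] [-0.0392, 0.0021, -0.0131]
  [-36.4  18.9   5.1] [-0.0392, 0.0021, -0.0131]
  [-36.6  18.2   5.7] [-0.0392, 0.0021, -0.0131]
```

View pics/s2c.png

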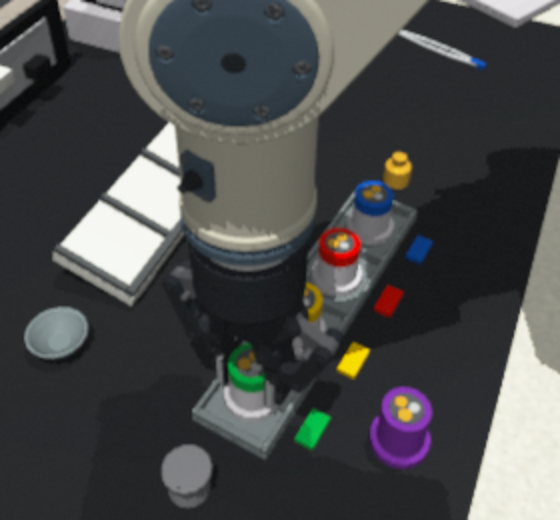

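Green is gripped: the gap is 35 mm with the fingers straddling it at (248,375). Lifting and carrying.

Request:
play_rows(
  series="0 0 -8 0 0 0 0.2;0 0 -15 0 0 0 0.2;0 0 -20 0 0 0 0.2;0 0 -20 0 0 0 0.2;-10 8 -8 0 0 0 0.2;-25 18 0 0 0 0 0.2;-35 22 0 -0.039 0.002 -0.013 0.2;-35 22 1 -0.039 0.002 -0.013 0.2",
)

```text
t: 7.28
eef_pos: [531.3, 78.7, 96.6]
ee_rot: [0.732, 0.68, 0.03, 0.029]
ft_force: [0.0, 0.6, -1.6]
finger_gap: 35.0
```

```bash
python3 plan.py mg:50:5
```

```text
t 7.275 p [531.3  78.7  96.6] gap 35.043682525758584 F [ 0.   0.6 -1.6]
mg:50:5 [ 617.3 -102.4   83.1] tool-frame d [-174.2   97.9   21.1] rv [-0.23, 0.011, -0.074]
  [-34.8  19.6   4.2] [-0.046, 0.0021, -0.0148]
  [-35.1  18.8   5. ] [-0.046, 0.0021, -0.0148]
  [-35.4  18.1   5.8] [-0.046, 0.0021, -0.0148]
  [-35.7  17.3   6.5] [-0.046, 0.0021, -0.0148]
  [-36.   16.4   7.2] [-0.046, 0.0021, -0.0148]
```

Request:
play_rows(
  series="-35 20 4 -0.046 0.002 -0.015 0.2;-35 19 5 -0.046 0.002 -0.015 0.2;-35 18 6 -0.046 0.002 -0.015 0.2;-35 17 6 -0.046 0.002 -0.015 0.2;-20 10 5 -0.03 0.002 -0.01 0.2;0 0 0 0 0 0 0.2;0 0 0 0 0 0 0.2",
)

```text
t: 8.15
eef_pos: [613.2, -98.8, 85.7]
ee_rot: [0.701, 0.697, 0.106, 0.109]
ft_force: [1.3, -0.4, -1.1]
finger_gap: 35.0
```

```bash
python3 plan.py mg:40:1 mg:1:4; python3 - <<'E'
from h import *
grab('side','s3')
a=cv2.imread('pics/s3.png')[50:300,180:460]
cv2.imwrite('pics/s3c.png',cv2.resize(a,(560,500)))
E
```

```text
t 8.15 p [613.2 -98.8  85.7] gap 35.021060558216526 F [ 1.3 -0.4 -1.1]
mg:40:1 [ 620.4 -102.4   73.6] tool-frame d [-3.5  3.3 13.7] rv [-0.009, 0.005, -0.006]
  [-3.5  3.3 13.7] [-0.0092, 0.0051, -0.0056]
mg:1:4 [ 632.5 -102.4   36.5] tool-frame d [ 0.  0. 39.] rv [0.0, 0.0, 0.0]
  [0.  0.  9.8] [0.0, 0.0, 0.0]
  [0.  0.  9.8] [0.0, 0.0, 0.0]
  [0.  0.  9.8] [0.0, 0.0, 0.0]
  [0.  0.  9.8] [0.0, 0.0, 0.0]
```

View pics/s3c.png

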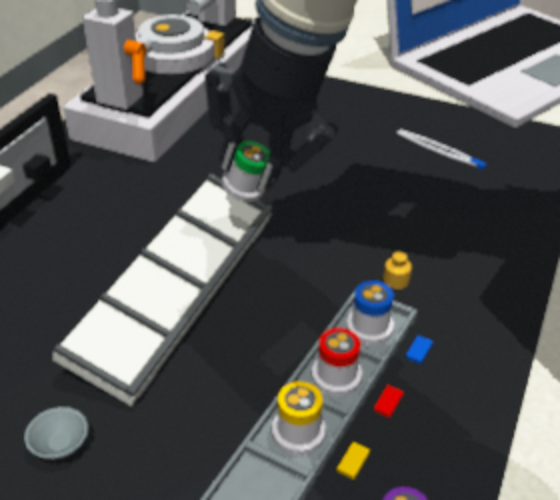

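Green hangs tilted over the right-end lane at (250,180). Lowering in stages, offset about 3 mm uphill so the foot clears the lip.

Request:
play_rows(
  series="-3.5 6 14 -0.009 0.005 -0.006 0.2;0 0 12 0 0 0 0.2;0 0 12 0 0 0 0.2;0 0 7 0 0 0 0.2;0 0 0 0 0 0 0.2;0 0 0 0 0 0 0.2",
)

```text
t: 8.95
eef_pos: [632.6, -98.8, 42.9]
ee_rot: [0.697, 0.7, 0.11, 0.11]
ft_force: [0.0, -1.1, -1.8]
finger_gap: 34.8
```

```bash
python3 plan.py mg:1:1
```

```text
t 8.95 p [632.6 -98.8  42.9] gap 34.799246463241566 F [ 0.  -1.1 -1.8]
mg:1:1 [ 632.5 -102.4   36.5] tool-frame d [-3.6 -2.1  6.1] rv [-0.002, -0.002, 0.004]
  [-3.6 -2.1  6.1] [-0.0022, -0.0015, 0.0043]
```

Request:
play_rows(
  series="-3 0 3 0 0 0 0.2;-0.5 0 1.5 0 0 0 0.2;0 0 0 0 0 0 0.2;0 0 0 0 0 0 0.2",
)

```text
t: 9.45
eef_pos: [634.4, -102.9, 39.3]
ee_rot: [0.697, 0.7, 0.11, 0.11]
ft_force: [-0.5, -0.0, -1.3]
finger_gap: 35.0
```

```bash
python3 plan.py mg:1:1
```

```text
t 9.45 p [ 634.4 -102.9   39.3] gap 34.98552170505189 F [-0.5 -0.  -1.3]
mg:1:1 [ 632.5 -102.4   36.5] tool-frame d [ 0.5 -2.7  2.1] rv [-0.001, -0.001, 0.004]
  [ 0.5 -2.7  2.1] [-0.001, -0.0011, 0.004]
```

Request:
play_rows(
  series="0 0 1.5 0 0 0 0.2;0 0 0.5 0 0 0 0.2;0 0 0 0 0 0 0.2",
)

```text
t: 9.82
eef_pos: [635.0, -102.9, 38.3]
ee_rot: [0.697, 0.7, 0.111, 0.11]
ft_force: [0.0, -0.5, -2.0]
finger_gap: 35.2
```

Request:
play_rows(
  series="0 0 0.7 0 0 0 0.2;0 0 0 0 0 0 0.2",
)

```text
t: 10.07
eef_pos: [635.1, -102.9, 38.2]
ee_rot: [0.697, 0.7, 0.111, 0.11]
ft_force: [0.2, -0.3, -1.2]
finger_gap: 35.1
```

Request:
play_rows(
  series="0 0 1.5 0 0 0 0.2;0 0 0.5 0 0 0 0.2;0 0 0 0 0 0 0.2",
)

```text
t: 10.45
eef_pos: [635.2, -102.9, 38.3]
ee_rot: [0.697, 0.7, 0.111, 0.11]
ft_force: [0.5, -0.1, -2.2]
finger_gap: 34.9
```

```bash
python3 plan.py mg:1:1
```

```text
t 10.45 p [ 635.2 -102.9   38.3] gap 34.87409400854469 F [ 0.5 -0.1 -2.2]
mg:1:1 [ 632.5 -102.4   36.5] tool-frame d [ 0.5 -3.1  0.9] rv [0.0, -0.001, 0.004]
  [ 0.5 -3.1  0.9] [0.0001, -0.0014, 0.0043]
```

Request:
play_rows(
  series="0 0 0 0 0 0 0.55;0 0 0 0 0 0 0.55;0 0 0 0 0 0 0.8;0 0 0 0 0 0 0.9;0 0 0 0 0 0 0.9",
)

```text
t: 11.08
eef_pos: [636.0, -102.9, 37.9]
ee_rot: [0.697, 0.7, 0.111, 0.111]
ft_force: [0.1, 0.3, -0.0]
finger_gap: 76.9
```

```bash
python3 - <<'E'
from h import *
grab('side','s4')
a=cv2.imread('pics/s4.png')[80:180,250:360]
cv2.imwrite('pics/s4c.png',cv2.resize(a,(550,500)))
E
```

```text
(no output)
```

View pics/s4c.png

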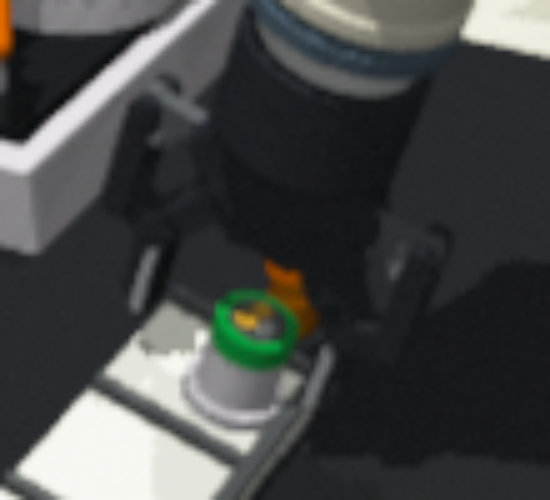

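Green stands on the slope with its foot at the lip (250,400) and the fingers clear. Retreating along the tool axis.

Request:
play_rows(
  series="0 0 -15 0 0 0 0.9;0 0 -30 0 0 0 1;0 0 -30 0 0 0 1;10 -8 -5 0.02 0 0 1;25 -15 0 0.03 0 0.01 1",
)

```text
t: 11.75
eef_pos: [588.0, -69.1, 113.6]
ee_rot: [0.704, 0.698, 0.094, 0.094]
ft_force: [-0.2, 0.7, 0.2]
finger_gap: 85.0
```

```bash
python3 plan.py ty:75:7
```

```text
t 11.75 p [588.  -69.1 113.6] gap 85.04729251622797 F [-0.2  0.7  0.2]
ty:75:7 [460.8 121.   93. ] tool-frame d [ 189.1 -129.6  -13.8] rv [0.267, -0.015, 0.097]
  [ 27.  -18.5  -2. ] [0.0381, -0.0021, 0.0139]
  [ 26.7 -19.   -1.3] [0.0381, -0.0021, 0.0139]
  [ 26.5 -19.4  -0.6] [0.0381, -0.0021, 0.0139]
  [ 26.2 -19.7   0. ] [0.0381, -0.0021, 0.0139]
  [ 25.9 -20.1   0.8] [0.0381, -0.0021, 0.0139]
  [ 25.7 -20.4   1.5] [0.0381, -0.0021, 0.0139]
  [ 25.4 -20.7   2.2] [0.0381, -0.0021, 0.0139]
```

Request:
play_rows(
  series="27 -19 -2 0.038 -0.002 0.014 1;27 -19 -1 0.038 -0.002 0.014 1;27 -19 -1 0.038 -0.002 0.014 1;26 -20 0 0.038 -0.002 0.014 1;26 -20 1 0.038 -0.002 0.014 1;26 -20 1 0.038 -0.002 0.014 1;24 -19 2 0.036 -0.002 0.013 1;0 0 0 0 0 0 1",
)

```text
t: 12.75
eef_pos: [458.7, 126.0, 101.3]
ee_rot: [0.745, 0.667, 0.001, 0.002]
ft_force: [0.3, -0.4, 0.1]
finger_gap: 85.8
```

Request:
play_rows(
  series="0 0 0 0 0 0 1",
)

```text
t: 12.88
eef_pos: [459.1, 125.7, 102.0]
ee_rot: [0.745, 0.667, 0.002, 0.002]
ft_force: [1.0, -0.3, -0.7]
finger_gap: 85.3
```

```bash
python3 plan.py ty:75:1 ty:0:1
```

```text
t 12.875 p [459.1 125.7 102. ] gap 85.25751755186721 F [ 1.  -0.3 -0.7]
ty:75:1 [460.8 121.   93. ] tool-frame d [-4.5  2.2  9. ] rv [0.006, 0.0, -0.003]
  [-4.5  2.2  9. ] [0.0056, 0.0005, -0.0034]
ty:0:1 [460.8 121.   18. ] tool-frame d [ 0.  0. 75.] rv [0.0, 0.0, 0.0]
  [ 0.  0. 75.] [0.0, 0.0, 0.0]
```

Request:
play_rows(
  series="-4.5 2.2 20 0.006 0 -0.003 1;0 0 22 0 0 0 1;0 0 20 0 0 0 1;0 0 10 0 0 0 1;0 0 0 0 0 0 1;0 0 0 0 0 0 1",
)

```text
t: 13.62
eef_pos: [464.9, 117.2, 31.1]
ee_rot: [0.745, 0.667, 0.003, 0.002]
ft_force: [-0.6, -0.0, 0.2]
finger_gap: 85.3
```

```bash
python3 plan.py ty:1:1
```

```text
t 13.625 p [464.9 117.2  31.1] gap 85.27408780240091 F [-0.6 -0.   0.2]
ty:1:1 [460.8 121.   19. ] tool-frame d [ 3.3 -4.5 12.1] rv [0.007, -0.001, -0.004]
  [ 3.3 -4.5 12.1] [0.0071, -0.0008, -0.0038]
```

Request:
play_rows(
  series="2.6 -3.4 6 0.007 0 -0.004 1;0 0 4 0 0 0 1;0 0 0 0 0 0 1;0 0 0 0 0 0 1",
)

```text
t: 14.12
eef_pos: [462.4, 120.7, 21.7]
ee_rot: [0.743, 0.669, 0.001, 0.0]
ft_force: [-1.4, 0.2, 0.4]
finger_gap: 85.2
```

```bash
python3 plan.py ty:1:1
```

```text
t 14.125 p [462.4 120.7  21.7] gap 85.17502760848411 F [-1.4  0.2  0.4]
ty:1:1 [460.8 121.   19. ] tool-frame d [ 0.1 -1.7  2.7] rv [0.002, -0.002, 0.001]
  [ 0.1 -1.7  2.7] [0.0017, -0.0016, 0.0009]
```

Request:
play_rows(
  series="0 -1.5 2.5 0 0 0 1;0 0 0 0 0 0 1;0 0 0 0 0 0 0.2;0 0 0 0 0 0 0.2;0 0 0 0 0 0 0.2;0 0 0 0 0 0 0.2;0 0 0 0 0 0 0.2",
)

```text
t: 15.0
eef_pos: [460.9, 120.9, 19.3]
ee_rot: [0.743, 0.669, 0.001, 0.0]
ft_force: [-0.1, -0.7, -1.1]
finger_gap: 35.0
```

Request:
play_rows(
  series="0 0 -8 0 0 0 0.2;0 0 -15 0 0 0 0.2;0 0 -20 0 0 0 0.2;0 0 -20 0 0 0 0.2;-10 10 -8 0 0 0 0.2;-20 18 0 -0.02 0 0 0.2;-25 22 0 -0.039 0.002 -0.013 0.2",
)

```text
t: 15.88
eef_pos: [507.1, 59.4, 97.3]
ee_rot: [0.737, 0.675, 0.023, 0.023]
ft_force: [-0.1, 0.6, -0.1]
finger_gap: 35.1
```

```bash
python3 plan.py my:50:6
```

```text
t 15.875 p [507.1  59.4  97.3] gap 35.06702121357784 F [-0.1  0.6 -0.1]
my:50:6 [617.3 -30.4  83.1] tool-frame d [-79.8 116.5  21.6] rv [-0.249, 0.013, -0.088]
  [-13.3  19.4   3.6] [-0.0415, 0.0022, -0.0146]
  [-13.6  19.1   4.4] [-0.0415, 0.0022, -0.0146]
  [-13.9  18.7   5.1] [-0.0415, 0.0022, -0.0146]
  [-14.1  18.2   5.9] [-0.0415, 0.0022, -0.0146]
  [-14.4  17.8   6.6] [-0.0415, 0.0022, -0.0146]
  [-14.7  17.3   7.3] [-0.0415, 0.0022, -0.0146]
```

Request:
play_rows(
  series="-13 19 4 -0.041 0.002 -0.015 0.2;-14 19 4 -0.041 0.002 -0.015 0.2;-14 19 5 -0.041 0.002 -0.015 0.2;-14 18 5 -0.041 0.002 -0.015 0.2;-14 18 6 -0.041 0.002 -0.015 0.2;-7 9 4 -0.03 0.002 -0.01 0.2;0 0 0 0 0 0 0.2;0 0 0 0 0 0 0.2",
)

```text
t: 16.88
eef_pos: [613.9, -33.5, 87.2]
ee_rot: [0.7, 0.697, 0.107, 0.11]
ft_force: [-0.9, 1.3, -1.0]
finger_gap: 35.1
```

```bash
python3 plan.py my:40:1 my:5:1
```

```text
t 16.875 p [613.9 -33.5  87.2] gap 35.149617626064064 F [-0.9  1.3 -1. ]
my:40:1 [620.4 -30.4  73.6] tool-frame d [ 3.2  2.1 15. ] rv [-0.006, 0.005, -0.003]
  [ 3.2  2.1 15. ] [-0.0057, 0.0053, -0.0029]
my:5:1 [631.2 -30.4  40.3] tool-frame d [ 0.  0. 35.] rv [0.0, 0.0, 0.0]
  [ 0.  0. 35.] [0.0, 0.0, 0.0]
```

Request:
play_rows(
  series="2.5 3 14 -0.006 0.005 -0.003 0.2;0 0 13 0 0 0 0.2;0 0 12 0 0 0 0.2;0 0 6 0 0 0 0.2;0 0 0 0 0 0 0.2;0 0 0 0 0 0 0.2",
)

```text
t: 17.62
eef_pos: [631.0, -29.9, 41.4]
ee_rot: [0.698, 0.699, 0.11, 0.11]
ft_force: [0.8, -0.2, -0.3]
finger_gap: 34.8
```

```bash
python3 plan.py my:1:1
```

```text
t 17.625 p [631.  -29.9  41.4] gap 34.83357215838288 F [ 0.8 -0.2 -0.3]
my:1:1 [632.5 -30.4  36.5] tool-frame d [-0.5 -0.2  5.2] rv [-0.002, -0.001, 0.002]
  [-0.5 -0.2  5.2] [-0.0018, -0.0005, 0.0016]
```

Request:
play_rows(
  series="-0.5 2 1 0 0 0 0.2;0 0 2 0 0 0 0.2;0 0 1 0 0 0 0.2;0 0 0.5 0 0 0 0.2;0 0 0 0 0 0 0.2",
)

```text
t: 18.25
eef_pos: [635.0, -30.5, 38.7]
ee_rot: [0.698, 0.699, 0.111, 0.111]
ft_force: [-0.1, 0.2, -1.2]
finger_gap: 35.1
```

```bash
python3 plan.py my:1:1
```

```text
t 18.25 p [635.  -30.5  38.7] gap 35.10550289098531 F [-0.1  0.2 -1.2]
my:1:1 [632.5 -30.4  36.5] tool-frame d [ 0.1 -3.1  1.3] rv [-0.0, -0.0, 0.001]
  [ 0.1 -3.1  1.3] [-0.0, -0.0004, 0.0015]
```

Request:
play_rows(
  series="0 0 1.3 0 0 0 0.2;0 0 0 0 0 0 0.2;0 0 0 0 0 0 0.55;0 0 0 0 0 0 0.55;0 0 0 0 0 0 0.8;0 0 0 0 0 0 0.9;0 0 0 0 0 0 0.9",
)

```text
t: 19.12
eef_pos: [635.7, -30.6, 38.9]
ee_rot: [0.698, 0.699, 0.111, 0.111]
ft_force: [-0.6, 0.3, -0.6]
finger_gap: 76.8
```

```bash
python3 plan.py my:1:1;python3 - <<'E'
from h import *
grab('side','s5')
a=cv2.imread('pics/s5.png')[80:200,220:360]
cv2.imwrite('pics/s5c.png',cv2.resize(a,(560,480)))
E
```

```text
t 19.125 p [635.7 -30.6  38.9] gap 76.80012177143675 F [-0.6  0.3 -0.6]
my:1:1 [632.5 -30.4  36.5] tool-frame d [ 0.2 -3.8  1.3] rv [0.001, -0.0, 0.001]
  [ 0.2 -3.8  1.3] [0.0012, -0.0003, 0.0015]
```

View pics/s5c.png

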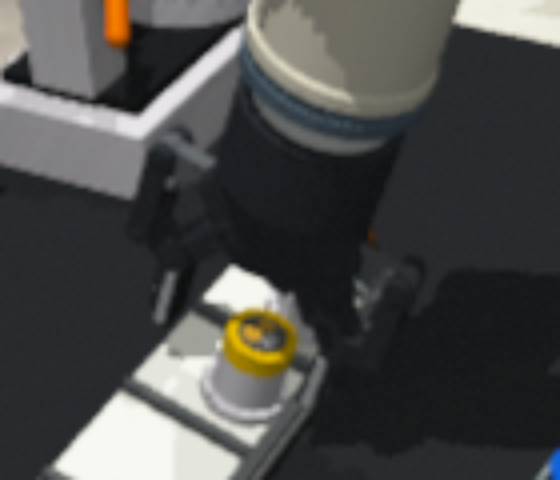

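Yellow stands in its lane at the lip (245,390), with a finger on either side. On to red.

Request:
play_rows(
  series="0 0 -15 0 0 0 0.9;0 0 -30 0 0 0 1;0 0 -30 0 0 0 1;5 -8 -5 0.02 0 0 1;10 -18 0 0.03 0 0.01 1",
)

```text
t: 19.8
eef_pos: [584.5, -15.7, 112.1]
ee_rot: [0.704, 0.697, 0.094, 0.093]
ft_force: [-0.9, -0.2, 0.7]
finger_gap: 85.6
```

```bash
python3 plan.py tr:70:6
```

```text
t 19.8 p [584.5 -15.7 112.1] gap 85.60357478188756 F [-0.9 -0.2  0.7]
tr:70:6 [453.2  49.4  88. ] tool-frame d [  63.8 -133.7  -11.2] rv [0.265, -0.015, 0.096]
  [ 10.6 -22.3  -1.9] [0.0442, -0.0025, 0.0159]
  [ 10.3 -22.5  -0.9] [0.0442, -0.0025, 0.0159]
  [  9.9 -22.7   0.1] [0.0442, -0.0025, 0.0159]
  [  9.6 -22.8   1. ] [0.0442, -0.0025, 0.0159]
  [  9.2 -22.9   2. ] [0.0442, -0.0025, 0.0159]
  [  8.8 -22.9   3. ] [0.0442, -0.0025, 0.0159]
```

Request:
play_rows(
  series="10 -22 -2 0.044 -0.002 0.016 1;10 -22 -1 0.044 -0.002 0.016 1;10 -22 0 0.044 -0.002 0.016 1;10 -22 1 0.044 -0.002 0.016 1;9 -22 2 0.044 -0.002 0.016 1;6 -15 3 0.036 -0.002 0.012 1;0 0 0 0 0 0 1;0 0 0 0 0 0 1",
)

```text
t: 20.8
eef_pos: [455.9, 48.5, 87.8]
ee_rot: [0.743, 0.669, -0.002, -0.003]
ft_force: [-0.2, -0.4, -0.1]
finger_gap: 85.2
```

```bash
python3 plan.py tr:70:1 tr:1:1
```

```text
t 20.8 p [455.9  48.5  87.8] gap 85.24430970027026 F [-0.2 -0.4 -0.1]
tr:70:1 [453.2  49.4  88. ] tool-frame d [ 0.6 -2.8 -0.2] rv [-0.007, -0.001, 0.001]
  [ 0.6 -2.8 -0.2] [-0.0065, -0.0007, 0.0014]
tr:1:1 [453.2  49.4  19. ] tool-frame d [ 0.  0. 69.] rv [0.0, 0.0, 0.0]
  [ 0.  0. 69.] [0.0, 0.0, 0.0]
```

Request:
play_rows(
  series="0.4 -2 18 -0.006 0 0 1;0 0 20 0 0 0 1;0 0 15 0 0 0 1;0 0 7 0 0 0 1;0 0 0 0 0 0 1;0 0 0 0 0 0 1",
)

```text
t: 21.55
eef_pos: [458.1, 48.0, 27.7]
ee_rot: [0.743, 0.669, 0.003, 0.002]
ft_force: [-0.4, -0.4, -0.5]
finger_gap: 85.7
```

```bash
python3 plan.py tr:1:1
```

```text
t 21.55 p [458.1  48.   27.7] gap 85.68535575867264 F [-0.4 -0.4 -0.5]
tr:1:1 [453.2  49.4  19. ] tool-frame d [ 0.8 -5.1  8.7] rv [0.007, -0.002, 0.0]
  [ 0.8 -5.1  8.7] [0.0066, -0.0017, 0.0002]
```

Request:
play_rows(
  series="0.5 -4 4 0.006 0 0 1;0 0 2.5 0 0 0 1;0 0 0 0 0 0 1;0 0 0 0 0 0 1",
)

```text
t: 22.05
eef_pos: [454.7, 49.1, 21.8]
ee_rot: [0.743, 0.669, 0.002, 0.0]
ft_force: [-0.2, -0.6, -0.9]
finger_gap: 85.3
```

```bash
python3 plan.py tr:1:1
```

```text
t 22.05 p [454.7  49.1  21.8] gap 85.2827493770283 F [-0.2 -0.6 -0.9]
tr:1:1 [453.2  49.4  19. ] tool-frame d [ 0.1 -1.5  2.7] rv [0.002, -0.002, 0.0]
  [ 0.1 -1.5  2.7] [0.0021, -0.0021, 0.0003]
```

Request:
play_rows(
  series="0 -1.5 2.5 0 0 0 1;0 0 0 0 0 0 1;0 0 0 0 0 0 0.2;0 0 0 0 0 0 0.2;0 0 0 0 0 0 0.2;0 0 0 0 0 0 0.2;0 0 0 0 0 0 0.2",
)

```text
t: 22.92
eef_pos: [453.1, 49.3, 19.3]
ee_rot: [0.743, 0.669, 0.002, 0.0]
ft_force: [-0.6, 0.2, -0.8]
finger_gap: 34.7
```

Request:
play_rows(
  series="0 0 -8 0 0 0 0.2;0 0 -15 0 0 0 0.2;0 0 -20 0 0 0 0.2;0 0 -20 0 0 0 0.2;0 10 -8 0 0 0 0.2;0 20 0 -0.02 0 0 0.2;0 22 0 -0.039 0.002 -0.013 0.2",
)

```text
t: 23.8
eef_pos: [507.8, 43.4, 96.3]
ee_rot: [0.738, 0.674, 0.024, 0.023]
ft_force: [0.3, 0.6, -1.8]
finger_gap: 35.2
```

```bash
python3 plan.py mr:50:6
```

```text
t 23.8 p [507.8  43.4  96.3] gap 35.238046443611566 F [ 0.3  0.6 -1.8]
mr:50:6 [617.3  41.6  83.1] tool-frame d [  8.2 108.1  20.4] rv [-0.248, 0.014, -0.091]
  [ 1.4 18.   3.4] [-0.0413, 0.0023, -0.0151]
  [ 1.1 17.9  4.1] [-0.0413, 0.0023, -0.0151]
  [ 0.8 17.7  4.9] [-0.0413, 0.0023, -0.0151]
  [ 0.5 17.5  5.6] [-0.0413, 0.0023, -0.0151]
  [ 0.2 17.3  6.3] [-0.0413, 0.0023, -0.0151]
  [-0. 17.  7.] [-0.0413, 0.0023, -0.0151]
```

Request:
play_rows(
  series="1.5 18 4 -0.041 0.002 -0.015 0.2;1 18 4 -0.041 0.002 -0.015 0.2;1 18 5 -0.041 0.002 -0.015 0.2;0.5 17 5 -0.041 0.002 -0.015 0.2;0 17 6 -0.041 0.002 -0.015 0.2;0 8 4 -0.03 0.002 -0.01 0.2;0 0 0 0 0 0 0.2;0 0 0 0 0 0 0.2",
)

```text
t: 24.8
eef_pos: [617.0, 40.3, 77.7]
ee_rot: [0.698, 0.699, 0.109, 0.111]
ft_force: [0.4, -0.5, -1.4]
finger_gap: 34.8
```

```bash
python3 plan.py mr:40:1 mr:5:1
```

```text
t 24.8 p [617.   40.3  77.7] gap 34.78452686639464 F [ 0.4 -0.5 -1.4]
mr:40:1 [620.4  41.6  73.6] tool-frame d [1.3 2.  5. ] rv [-0.002, 0.002, 0.001]
  [1.3 2.  5. ] [-0.0017, 0.0022, 0.0007]
mr:5:1 [631.2  41.6  40.3] tool-frame d [ 0.  0. 35.] rv [0.0, 0.0, 0.0]
  [ 0.  0. 35.] [0.0, 0.0, 0.0]
```

Request:
play_rows(
  series="1 3.5 11 0 0 0 0.2;0 0 12 0 0 0 0.2;0 0 9 0 0 0 0.2;0 0 4 0 0 0 0.2;0 0 0 0 0 0 0.2;0 0 0 0 0 0 0.2",
)

```text
t: 25.55
eef_pos: [632.1, 41.3, 41.5]
ee_rot: [0.698, 0.699, 0.109, 0.11]
ft_force: [0.2, 0.2, -1.4]
finger_gap: 35.4
```

```bash
python3 plan.py mr:1:1
```

```text
t 25.55 p [632.1  41.3  41.5] gap 35.3940906697687 F [ 0.2  0.2 -1.4]
mr:1:1 [632.5  41.6  36.5] tool-frame d [ 0.3 -1.2  4.9] rv [-0.003, 0.002, 0.001]
  [ 0.3 -1.2  4.9] [-0.0031, 0.0023, 0.0008]
```

Request:
play_rows(
  series="0 1.2 1 0 0 0 0.2;0 0 2 0 0 0 0.2;0 0 1 0 0 0 0.2;0 0 0.5 0 0 0 0.2;0 0 0 0 0 0 0.2",
)

```text
t: 26.18
eef_pos: [635.2, 41.3, 38.8]
ee_rot: [0.698, 0.699, 0.109, 0.111]
ft_force: [0.3, 0.9, -1.3]
finger_gap: 35.0
```

```bash
python3 plan.py mr:1:1
```

```text
t 26.175 p [635.2  41.3  38.8] gap 34.95585152839149 F [ 0.3  0.9 -1.3]
mr:1:1 [632.5  41.6  36.5] tool-frame d [ 0.3 -3.3  1.4] rv [-0.001, 0.002, 0.001]
  [ 0.3 -3.3  1.4] [-0.0015, 0.0022, 0.0007]
```

Same state as for yellow, so release and retreat.

Request:
play_rows(
  series="0 0 1.3 0 0 0 0.2;0 0 0 0 0 0 0.2;0 0 0 0 0 0 0.55;0 0 0 0 0 0 0.55;0 0 0 0 0 0 0.8;0 0 0 0 0 0 0.9;0 0 0 0 0 0 0.9",
)

```text
t: 27.05
eef_pos: [635.9, 41.3, 38.8]
ee_rot: [0.698, 0.699, 0.11, 0.111]
ft_force: [0.7, -0.5, 0.8]
finger_gap: 76.8
```

```bash
python3 - <<'E'
from h import *
grab('side','s6')
a=cv2.imread('pics/s6.png')[80:200,200:340]
cv2.imwrite('pics/s6c.png',cv2.resize(a,(560,480)))
E
```

```text
(no output)
```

View pics/s6c.png

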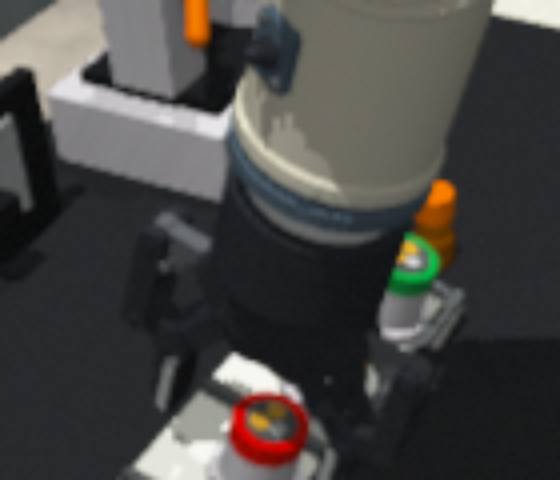

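Red is upright in its lane (268,430), and green still stands at (410,280). Next is blue.

Request:
play_rows(
  series="0 0 -15 0 0 0 0.9;0 0 -30 0 0 0 1;0 0 -30 0 0 0 1;-5 -8 -5 0.02 0 0 1;-8 -18 0 0.03 0 0.01 1",
)

```text
t: 27.72
eef_pos: [584.5, 28.3, 111.6]
ee_rot: [0.704, 0.698, 0.093, 0.093]
ft_force: [-0.3, 0.2, -0.9]
finger_gap: 85.4
```

```bash
python3 plan.py tb:70:6
```

```text
t 27.725 p [584.5  28.3 111.6] gap 85.36450036086875 F [-0.3  0.2 -0.9]
tb:70:6 [445.6 -22.2  88. ] tool-frame d [ -51.8 -139.8  -13.2] rv [0.263, -0.014, 0.096]
  [ -8.6 -23.3  -2.2] [0.0438, -0.0023, 0.016]
  [ -9.  -23.2  -1.2] [0.0438, -0.0023, 0.016]
  [ -9.4 -23.1  -0.1] [0.0438, -0.0023, 0.016]
  [ -9.8 -22.9   0.9] [0.0438, -0.0023, 0.016]
  [-10.1 -22.7   1.9] [0.0438, -0.0023, 0.016]
  [-10.5 -22.4   2.9] [0.0438, -0.0023, 0.016]
```

Request:
play_rows(
  series="-9 -23 -2 0.044 -0.002 0.016 1;-9 -23 -1 0.044 -0.002 0.016 1;-9 -23 0 0.044 -0.002 0.016 1;-10 -23 1 0.044 -0.002 0.016 1;-10 -22 2 0.044 -0.002 0.016 1;-7 -16 3 0.036 -0.002 0.012 1;0 0 0 0 0 0 1;0 0 0 0 0 0 1",
)

```text
t: 28.72
eef_pos: [440.8, -23.4, 84.7]
ee_rot: [0.745, 0.667, -0.006, -0.007]
ft_force: [-0.4, 0.7, -0.3]
finger_gap: 85.5
```

```bash
python3 plan.py tb:70:1 tb:1:1
```

```text
t 28.725 p [440.8 -23.4  84.7] gap 85.50427461469998 F [-0.4  0.7 -0.3]
tb:70:1 [445.6 -22.2  88. ] tool-frame d [ 1.8  4.6 -3.4] rv [-0.018, -0.0, -0.005]
  [ 1.8  4.6 -3.4] [-0.0183, -0.0001, -0.0049]
tb:1:1 [445.6 -22.2  19. ] tool-frame d [ 0.  0. 69.] rv [0.0, 0.0, 0.0]
  [ 0.  0. 69.] [0.0, 0.0, 0.0]
```

Request:
play_rows(
  series="1.4 3.5 16 -0.014 0 -0.004 1;0 0 19 0 0 0 1;0 0 14 0 0 0 1;0 0 6 0 0 0 1;0 0 0 0 0 0 1;0 0 0 0 0 0 1",
)

```text
t: 29.48
eef_pos: [448.0, -21.6, 29.3]
ee_rot: [0.743, 0.669, 0.001, 0.001]
ft_force: [0.1, 0.1, -0.1]
finger_gap: 85.8
```

```bash
python3 plan.py tb:1:1
```

```text
t 29.475 p [448.  -21.6  29.3] gap 85.77012521811396 F [ 0.1  0.1 -0.1]
tb:1:1 [445.6 -22.2  19. ] tool-frame d [-0.9 -2.4 10.3] rv [0.002, -0.001, 0.001]
  [-0.9 -2.4 10.3] [0.0022, -0.0006, 0.001]
```

Request:
play_rows(
  series="-0.6 -1.8 5 0 0 0 1;0 0 3 0 0 0 1;0 0 0 0 0 0 1;0 0 0 0 0 0 1",
)

```text
t: 29.98
eef_pos: [446.7, -22.1, 21.5]
ee_rot: [0.743, 0.669, 0.002, 0.001]
ft_force: [0.9, 0.2, 0.2]
finger_gap: 85.4
```

```bash
python3 plan.py tb:1:1
```

```text
t 29.975 p [446.7 -22.1  21.5] gap 85.43592727371573 F [0.9 0.2 0.2]
tb:1:1 [445.6 -22.2  19. ] tool-frame d [-0.2 -1.1  2.5] rv [0.004, -0.001, 0.001]
  [-0.2 -1.1  2.5] [0.0038, -0.0007, 0.0009]
```

Request:
play_rows(
  series="0 -1 2.4 0 0 0 1;0 0 0 0 0 0 1;0 0 0 0 0 0 0.2;0 0 0 0 0 0 0.2;0 0 0 0 0 0 0.2;0 0 0 0 0 0 0.2;0 0 0 0 0 0 0.2",
)

```text
t: 30.85
eef_pos: [445.6, -22.0, 19.3]
ee_rot: [0.743, 0.669, 0.002, 0.001]
ft_force: [0.3, 0.1, -0.6]
finger_gap: 35.0
```

Request:
play_rows(
  series="0 0 -8 0 0 0 0.2;0 0 -15 0 0 0 0.2;0 0 -20 0 0 0 0.2;0 0 -20 0 0 0 0.2;12 10 -8 0 0 0 0.2;25 18 0 -0.02 0 0 0.2;30 18 0 -0.039 0.002 -0.013 0.2",
)

```text
t: 31.72
eef_pos: [500.7, 41.2, 97.5]
ee_rot: [0.74, 0.672, 0.024, 0.024]
ft_force: [-0.0, 0.3, -1.5]
finger_gap: 35.2
```

```bash
python3 plan.py mb:50:6
```

```text
t 31.725 p [500.7  41.2  97.5] gap 35.24683639664168 F [-0.   0.3 -1.5]
mb:50:6 [617.3 113.6  83.1] tool-frame d [ 83.1 108.   21.9] rv [-0.247, 0.015, -0.094]
  [13.8 18.   3.7] [-0.0412, 0.0025, -0.0157]
  [13.6 18.   4.4] [-0.0412, 0.0025, -0.0157]
  [13.3 18.1  5.2] [-0.0412, 0.0025, -0.0157]
  [13. 18.  6.] [-0.0412, 0.0025, -0.0157]
  [12.7 18.   6.8] [-0.0412, 0.0025, -0.0157]
  [12.4 17.9  7.5] [-0.0412, 0.0025, -0.0157]
```

Request:
play_rows(
  series="14 18 4 -0.041 0.002 -0.016 0.2;14 18 4 -0.041 0.002 -0.016 0.2;13 18 5 -0.041 0.002 -0.016 0.2;13 18 5 -0.041 0.002 -0.016 0.2;13 17 6 -0.041 0.002 -0.016 0.2;6 8 4 -0.03 0.002 -0.01 0.2;0 0 0 0 0 0 0.2;0 0 0 0 0 0 0.2",
)

```text
t: 32.72
eef_pos: [612.5, 119.3, 87.7]
ee_rot: [0.698, 0.699, 0.11, 0.109]
ft_force: [0.1, -0.6, -1.3]
finger_gap: 34.9
```

```bash
python3 plan.py mb:40:1 mb:5:1
```

```text
t 32.725 p [612.5 119.3  87.7] gap 34.89499666412376 F [ 0.1 -0.6 -1.3]
mb:40:1 [620.4 113.6  73.6] tool-frame d [-5.7  3.2 15.9] rv [-0.002, -0.002, 0.002]
  [-5.7  3.2 15.9] [-0.0024, -0.0016, 0.0017]
mb:5:1 [631.2 113.6  40.3] tool-frame d [ 0.  0. 35.] rv [0.0, 0.0, 0.0]
  [ 0.  0. 35.] [0.0, 0.0, 0.0]
```

Request:
play_rows(
  series="-4.5 4 14 0 0 0 0.2;0 0 14 0 0 0 0.2;0 0 12 0 0 0 0.2;0 0 6 0 0 0 0.2;0 0 0 0 0 0 0.2;0 0 0 0 0 0 0.2",
)

```text
t: 33.48
eef_pos: [631.1, 113.6, 41.2]
ee_rot: [0.699, 0.699, 0.109, 0.109]
ft_force: [-0.4, 0.1, -1.3]
finger_gap: 35.1
```

```bash
python3 plan.py mb:1:1
```

```text
t 33.475 p [631.1 113.6  41.2] gap 35.088389160136025 F [-0.4  0.1 -1.3]
mb:1:1 [632.5 113.6  36.5] tool-frame d [ 0.  -0.1  5. ] rv [-0.005, -0.001, 0.0]
  [ 0.  -0.1  5. ] [-0.0048, -0.0008, 0.0001]
```

Request:
play_rows(
  series="0 2 1 0 0 0 0.2;0 0 2 0 0 0 0.2;0 0 1 0 0 0 0.2;0 0 0.5 0 0 0 0.2;0 0 0 0 0 0 0.2",
)

```text
t: 34.1
eef_pos: [635.1, 113.9, 38.7]
ee_rot: [0.698, 0.699, 0.11, 0.109]
ft_force: [0.5, -0.4, -1.3]
finger_gap: 35.1
```

```bash
python3 plan.py mb:1:1
```

```text
t 34.1 p [635.1 113.9  38.7] gap 35.147246353394 F [ 0.5 -0.4 -1.3]
mb:1:1 [632.5 113.6  36.5] tool-frame d [-0.3 -3.1  1.3] rv [-0.003, -0.001, 0.0]
  [-0.3 -3.1  1.3] [-0.003, -0.0013, 0.0002]
```

Request:
play_rows(
  series="0 0 1.3 0 0 0 0.2;0 0 0 0 0 0 0.2;0 0 0 0 0 0 0.55;0 0 0 0 0 0 0.55;0 0 0 0 0 0 0.8;0 0 0 0 0 0 0.9;0 0 0 0 0 0 0.9",
)

```text
t: 34.98
eef_pos: [635.8, 114.1, 39.0]
ee_rot: [0.698, 0.699, 0.111, 0.11]
ft_force: [-0.2, 0.5, 0.4]
finger_gap: 77.0
```

Request:
play_rows(
  series="0 0 -15 0 0 0 0.9;0 0 -30 0 0 0 1;0 0 -35 0 0 0 1;0 -35 -15 0 0 0 1;0 -50 -15 0 0 0 1;0 -50 -15 0 0 0 1;0 -50 -10 0 0 0 1;0 -20 0 0 0 0 1",
)

```text
t: 35.98
eef_pos: [394.1, 113.8, 112.4]
ee_rot: [0.698, 0.697, 0.115, 0.112]
ft_force: [0.2, 0.0, -0.1]
finger_gap: 85.5
```

Request:
play_rows(
  series="0 0 0 0 0 0 1;0 0 0 0 0 0 1",
)

```text
t: 36.22
eef_pos: [394.1, 114.1, 113.7]
ee_rot: [0.698, 0.698, 0.116, 0.112]
ft_force: [0.7, -0.3, 1.0]
finger_gap: 85.1
```

```bash
python3 - <<'E'
from meas import *
p,d=grab('top','t9')
q,e=grab('side','s9')
for c,v in measure('top',d,p).items(): print(c,np.array(v))
a=q[60:320,180:400,::-1];b=p[60:320,200:420,::-1]
cv2.imwrite('pics/m9.png',cv2.resize(np.hstack([a,b]),(792,468)))
E
```

```text
green [417.7 194.4   7.   13.6]
yellow [621.6 -32.7  71.1  17.7]
red [623.6  37.9  70.9  16.8]
blue [624.9 110.9  70.6  16.4]
```

View pics/m9.png

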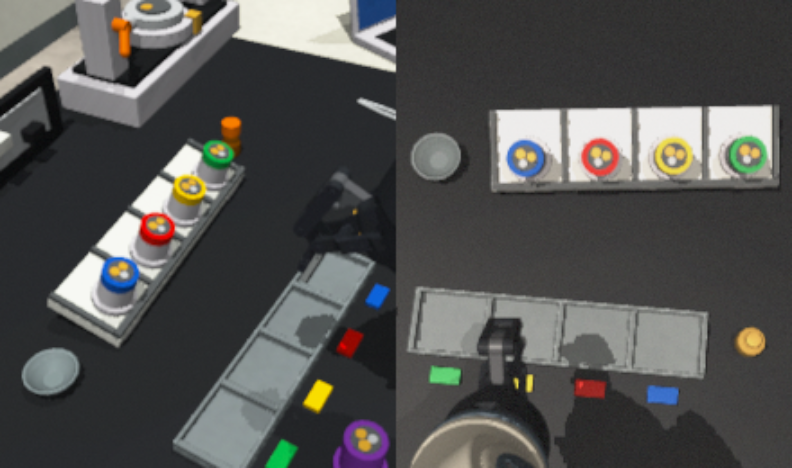

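All four stand in the order blue, red, yellow, green from left to right. The numeric fits differ by about 3 mm in x, so I'll check the seating with one consistent method.

```bash
python3 - <<'E'
from h import *
p,d=grab('top')
s=np.sin(np.radians(18));c=np.cos(np.radians(18))
h=cv2.cvtColor(p,cv2.COLOR_RGB2HSV)
sat=(h[:,:,1]>110)
for n,y in (('blue',111),('red',38),('yellow',-33),('green',-105)):
    C=cloud('top',d,sat);C=C[(abs(C[:,1]-y)<30)&(abs(C[:,0]-622)<35)&(C[:,2]>55)]
    u=(C-[642.5,y,26.5])@np.array([[c,0,s],[0,1,0],[-s,0,c]]).T   # along slope, y, normal
    T=u[u[:,2]>np.percentile(u[:,2],90)-2.5]
    # rim fit
    print(n,len(T),'s,y:',cv2.minEnclosingCircle(T[:,:2].astype(np.float32)),'height',np.median(T[:,2]))
    g=np.c_[T[:,:2],np.ones(len(T))];print('   tilt err deg',np.degrees(np.linalg.lstsq(g,T[:,2],rcond=None)[0][:2]))
E
```

```text
blue 141 s,y: ((-9.1165771484375, 0.26581382751464844), 17.680404663085938) height 46.71910593765982
   tilt err deg [ 0.5 -0.9]
red 156 s,y: ((-8.474276542663574, 0.8619961738586426), 17.610843658447266) height 46.668250654527725
   tilt err deg [ 0.4 -0.6]
yellow 154 s,y: ((-8.205177307128906, 0.21372979879379272), 17.88687515258789) height 47.11902540238879
   tilt err deg [ 0.1 -0. ]
green 126 s,y: ((-8.269318580627441, -0.05468032509088516), 17.42281150817871) height 47.1399788576768
   tilt err deg [ 0.1 -0. ]
```

All four match: slope position about −8 to −9 mm (nominal −7, within calibration), tilt within 1°, height about 47 mm. Handing in.

```bash
python3 -c "
from rig import arm
print(arm.close_job())"
```

```text
the job is handed in; nothing more can be done
None
```

All four carriers are in the magazine in reverse order: green in the right-end lane, then yellow, red and blue in the left-end lane. I handed the job in at about 36 s of the 83 s allowed. Each one was gripped on its cylinder, tilted 18°, set down at the lip and released. The purple look-alike was not touched.

- **Final check:** the last top and side pictures show all four upright, one per lane. The depth fit gives each a tilt within about 1° of the slope and a height of about 47 mm (46 nominal). Each sits 8–9 mm down the slope against 7 nominal, within the camera calibration. The arm was clear of everything.
- **Disagreements:** the side camera placed things about 3 mm further left than the top camera, so I settled the position with the wrist camera. A first rough fit of the seated carriers differed by about 3 mm in x between lanes; a consistent refit brought that under 1 mm. On the final top picture, the trained network mistook the green marker for the green carrier, so I found that carrier by its colour and depth instead.
- **Not felt:** no contact force was measured before any release. The carriers were released at or within about 1 mm of the surface, judged by position rather than by touch.

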